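Uncover the hob's gas port and take off its cap

ROBOT

A 7-joint arm with a two-finger parallel gripper is mounted at the origin on the work surface. World frame = base frame: x ahead of the robot, y to its left, z up, the work surface at z = 0. Lengths are in m, angles in rad, forces in N, time in s.
With the tool pointing down it reaches from about 0.425 to 0.975 m from the base axis. Payload 16.7 kg.
Tool frame: the origin (TCP) lies midway between the tips of the shut fingers; the grasp point (between the pads) lies 19 mm behind it; z points along the fingers, y is the line along which they close (so a half turn about z gives the same grasp; the last joint's range is limited). The gripper opens to 85 mm and grips with 20 to 120 N. Pads are 22 mm wide; open, the fingers measure 114 mm over their backs; the gripper's body (76 mm by 85 mm) begins 54 mm behind the grasp point. The pads swing forward as they close: fully open they stand 13 mm farther back than shut.
Start: joints at [1.161, 0.426, 0.074, 1.606, -0.034, 1.111, -0.067], TCP at [0.174, -0.652, 0.231] pointing down, gripper open.
Joint ranges: [-2.85, 2.85], [-0.5, 2.14], [-1.23, 1.37], [0.21, 2.46], [-1.02, 4.16], [0.16, 2.05], [-2.73, 2.73]. Speed limits (rad/s): [1.89, 1.89, 2.39, 2.39, 3.01, 3.01, 3.01].

INTERFACE

Orientations are given as a rotation vector (axis times angle).
In Python, from cell import ctrl, eyes gives the robot as it stands. The module is installed in compiled form; this text tells all that it offers.
- The arm moves only by the shell command python3 -m handwheel 'ROWS' [OPENING] [FORCE]. ROWS is JSON, a list of rows, each an object with "slide": the shift along the world's x, y, z in m, a list of three; "turn": the turn, a rotation vector about the world's x, y, z in rad, a list of three. In form: [{"slide": [dx, dy, dz], "turn": [ax, ay, az]}, ...]. A call has 1 to 20 rows; each row shifts and turns the commanded pose from where the row before left it; what a row does not reach is not made up. A row lasts 1/10 s, in which the tool goes at most 50 mm and 8.59 degrees, less where a joint would pass 70% of its speed; a pose out of reach is approached as far as the arm can. A call is refused whole if a number of a shift passes 0.05 or a number of a turn 0.15, either way. A call with a gripper value outside its range is refused whole. OPENING is the closure, from 0 (fully open) to 1 (shut), set as the call begins (- or left out, the last holds). The fingers move at their own pace and stop on an object; FORCE is the grip in N (left out, the last holds). Time passes only in rows, so rows that do not move let the fingers close. It gives the time, the measured TCP pose, the force, the opening and the grip force at its end, in the units of the state.
- ctrl.state(): the state, without advancing time (a new reading comes with each control period).
- eyes.snapshot(name): name is "scene" or "top"; returns a dict with "frame" (420x560x3 uint8, red, green, blue), "camera_matrix" (3x3 intrinsics, pixels), "k1" (the pictures are not rectified: a ray, as slopes to the right and down, at radius r is drawn at 1 + k1 r^2 times it, then the intrinsics apply), "origin" and "rotation" of the camera in the world. Camera axes: x right, y down, z forward; pixel columns grow to the right and rows downward; lengths in m; the calibration is good to about 2 mm. A picture is of the moment at which its call begins. There is no depth.
- ctrl.sign_off(): hands the job in; it is judged then, once.
Trained networks look in the newest picture that a camera, given by its name, has taken for a name from the list of things; names that differ only in an ending like _2 or _b are one class to them, and where a whole thing is asked for, a point or a joint stands for the part that bears it (a point fixed in the world has none). Each returns a list of dicts, best first, with "confidence" (0 to 1); they miss things now and then, are a little off and sometimes report something else, mostly with a low value. They report only what shows in the picture. A call takes as long as a camera call. They do not tell look-alikes from the thing itself.
- eyes.recognise(camera, target): "point" ([row, column] in pixels, amid what is visible of it).
- eyes.cut_out(camera, target): "region" (420x560 bool, what is visible of it) and "point" ([row, column] in pixels, amid what is visible of it).
The state is a dict: "t": time; "joint_positions": joint angles; "dq": joint speeds; "effort": joint torques, N m; "tcp_pos": TCP position; "orientation": TCP orientation; "force": force on the tool from outside, world axes, zero at the start; "wrist_torque": the same for the moment, N m; "grip_width": finger opening in m; "grasp_force": force on a finger pad.
Only numpy, scipy, OpenCV 4.12 (cv2) and the standard library are available. Lean on these libraries where they do the work, as an engineer would, in place of code of your own. Each camera call takes 0.05 s, during which the arm holds its last target. There are 200 camera calls.

TASK

The regulator is about to be fitted, so slide the flat cover on the supply box all the way along to the other end, and take the yellow cap off the port it was hiding. Nobody knows whether that thread is right- or left-handed, so be ready to try it both ways: turn it loose about a fifth of a turn in the direction that gives, and draw it straight up off the port. Finish still holding the cap in the gripper, mouth down and still, at least 10 cm above where it sat, with the cover left fully open; leave the other cap and everything else on the counter alone.

Things in the scene. Friction and masses are not known exactly. Their poses are not given: they have to be found in the camera images.
- supply_box: Open-topped galvanised steel box fixed to the counter, 160 (x) by 320 (y) by 76 (z) mm, walls 5 mm, floor 6 mm. Origin: centre of its underside, y along the box, z up. A wall at y = 0 parts it into two compartments, about 150 by 152 mm inside, each with a brass port and a yellow cap at its centre: at y = +77 mm the one to open, at y = -77 mm the other. Outside, thin rail strips add 5 mm.
- port_seat (a point): Centre of the top of the collar on which the cap to be opened sits, at box x = 0, y = +77 mm, 30 mm above the box's underside. The collar is 54 mm in diameter; above it a threaded stub rises 19 mm inside the cap. The coarse two-start thread is right-handed (loosens anticlockwise from above) on some starts and left-handed (loosens clockwise) on others; it cannot be seen.
- cover (a joint): Position of the sliding cover, m: 0 = over the compartment at box y = +77 mm (starts at 0 to 0.02), 0.15 = end stop, slid along the box's -y over the other compartment. White plate 152 (x) by 158 (y) by 5 (z) mm on the box's rim, its top 81 mm above the box's underside. Slides stiffly (2.5 N, more when fast), stays where left, passes clear above the other cap.
- cover_grip (a point): Point on the cover's black upright grip fin, 25 mm above the plate's top (106 mm above the box's underside). The fin stands in the middle of the cover, 70 mm long along the box's x, 12 mm thick along the box's y, 30 mm tall above the plate, to be pinched from above across its thickness.
- cap: Yellow cap to take off, 50 mm diameter, 34 mm tall, 80 g, mouth down, black stripe on top along its x. Origin: centre of its lower rim, z up. Starts on port_seat under the cover, stripe along box x. One way it stops hard within 0.25 rad; the other way it turns easily, no need to rise, and once turned 1.05 to 2.0 rad it lifts straight off (clear after 20 mm), else it is caught.
- spare_cap: Identical yellow cap on the other port of the same box (under the cover when the cover is open). Leave it on. Origin: centre of its lower rim.
- regulator: Brass gas regulator with a red knob, 95 mm long, 49 mm tall, lying on the counter off the box's -y end. Origin: underside centre. Leave it alone.
- spoon: Wooden spoon 240 mm long, lying on the counter along the box's robot-side wall. Leave it alone.
- mug: Red mug, 76 mm across, 90 mm tall, behind the box. Origin: underside centre. Leave it alone.
- tumbler: Glass tumbler, 68 mm across, 120 mm tall, behind the box. Origin: underside centre. Leave it alone.
- oil_bottle: Green oil bottle, 64 mm across, 210 mm tall, behind the box. Origin: underside centre. Leave it alone.
- pepper_mill: Dark wooden pepper mill, 56 mm across, 135 mm tall, behind the box. Origin: underside centre. Leave it alone.
Mind the look-alikes: they are no part of the job. Leave any blue or pink look-alike of the spare_cap alone.

How it is judged:
By the outcome, as a careful person would: the job done as asked, in the order asked, and still so for the second after the job is handed in, while the arm keeps its last pose, push and grip.
It also fails if it takes over 54 s, if anything falls off the work surface, if the arm or the gripper's body presses on something with over 40 N, if the wrist force passes 120 N, or if a joint passes its speed limit or range.

## Working session

There is one attempt and no reset: what is moved stays moved. The work goes in short steps, Python scripts to look and compute and a shell command to move; the robot and the scene stay as the last step left them, time stands still between calls to the robot, and variables do not carry over. Pictures are saved under pics/ and viewed, at most 10 in all, crops included, and the job is handed in when it is done.

```bash
mkdir -p pics; cat > h.py <<'E'
import numpy as np, cv2
from cell import ctrl, eyes
def ray(s,rc):
    K=np.array(s["camera_matrix"]);k=s["k1"]
    d=np.array([(rc[1]-K[0,2])/K[0,0],(rc[0]-K[1,2])/K[1,1]]);u=d.copy()
    for _ in range(30): u=d/(1+k*(u@u))
    return np.array(s["origin"]),np.array(s["rotation"])@np.array([u[0],u[1],1])
def atz(s,rc,z):
    o,d=ray(s,rc); return o+d*(z-o[2])/d[2]
def proj(s,p):
    K=np.array(s["camera_matrix"]);q=np.array(s["rotation"]).T@(np.array(p)-np.array(s["origin"]))
    u=q[:2]/q[2];u=u*(1+s["k1"]*(u@u));return [K[1,1]*u[1]+K[1,2],K[0,0]*u[0]+K[0,2]]
def snap(c,f=None):
    s=eyes.snapshot(c)
    if f: cv2.imwrite("pics/"+f,s["frame"][:,:,::-1])
    return s
E
python3 - <<'E'
from h import *
np.set_printoptions(precision=4,suppress=True)
st=ctrl.state();print({k:np.round(v,3) for k,v in st.items()})
for c in("scene","top"):
    s=snap(c,c+"0.png");print(c,s["origin"],s["rotation"],s["camera_matrix"],s["k1"])
    for n in("cover","cover_grip","supply_box","cap","regulator"):
        for r in eyes.cut_out(c,n)[:2]:
            a=r["region"];(cx,cy),wh,an=cv2.minAreaRect(np.argwhere(a)[:,::-1].astype(np.float32))
            print(n,r["confidence"],r["point"],a.sum(),cx,cy,wh,an,atz(s,r["point"],.09))
E
```

```text
{'t': np.float64(0.0), 'joint_positions': array([ 1.161,  0.427,  0.074,  1.607, -0.034,  1.111, -0.067]), 'dq': array([-0.   ,  0.001, -0.   ,  0.001, -0.001,  0.   , -0.   ]), 'effort': array([ -0.   , -94.981,   3.761, -46.351,   0.019,   0.01 ,  -0.   ]), 'tcp_pos': array([ 0.174, -0.652,  0.231]), 'orientation': array([-3.114, -0.408,  0.   ]), 'force': array([-0.149,  0.068, -0.795]), 'wrist_torque': array([ 0.055,  0.019, -0.01 ]), 'grasp_force': np.float64(0.0), 'grip_width': np.float64(0.085)}
scene [ 0.8397 -0.4494  0.7626] [-2.4084 -0.777   0.2431] [[384.4047   0.     280.1156]
 [  0.     384.4047 209.6966]
 [  0.       0.       1.    ]] -0.09756571036928828Traceback (most recent call last):
  File "<stdin>", line 9, in <module>
  File "h.py", line 9, in atz
    o,d=ray(s,rc); return o+d*(z-o[2])/d[2]
                                       ~^^^
IndexError: invalid index to scalar variable.
```

View pics/scene0.png

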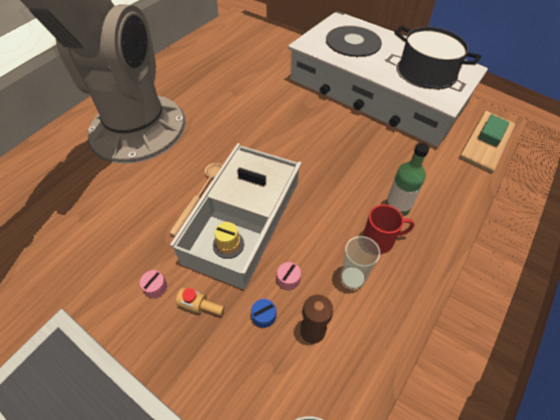

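The scene view shows the box with the cover over its far (+y) end and the black fin at about row 177, column 252. The visible yellow cap at (237, 227) is at the regulator end, so it is the spare. The camera rotation is given as a rotation vector, so I'll fix the helper.

```bash
sed -i 's/np.array(s\["rotation"\])/cv2.Rodrigues(np.array(s["rotation"],float))[0]/' h.py
python3 - <<'E'
from h import *
np.set_printoptions(precision=4,suppress=True)
for c in("scene","top"):
    s=snap(c,c+"1.png");print(c,s["origin"],s["rotation"])
    for n,z in(("cover",.081),("cover_grip",.106),("supply_box",.076),("cap",.064),("regulator",.025),("spoon",.01)):
        for r in eyes.cut_out(c,n)[:2]:
            a=r["region"];q=cv2.boxPoints(cv2.minAreaRect(np.argwhere(a)[:,::-1].astype(np.float32)))
            print(n,round(r["confidence"],2),np.round(r["point"]),a.sum(),atz(s,r["point"],z),"corners",[atz(s,p[::-1],z)[:2].round(3).tolist() for p in q])
E
```

```text
scene [ 0.8397 -0.4494  0.7626] [-2.4084 -0.777   0.2431]
cover 0.95 [183. 253.] 3589 [ 0.4599 -0.018   0.081 ] corners [[0.401, -0.111], [0.323, 0.05], [0.508, 0.081], [0.563, -0.076]]
cover_grip 0.95 [179. 254.] 3617 [ 0.4677 -0.0249  0.106 ] corners [[0.416, -0.125], [0.341, 0.029], [0.521, 0.059], [0.573, -0.09]]
supply_box 0.29 [236. 224.] 531 [ 0.498  -0.1668  0.076 ] corners [[0.458, -0.15], [0.499, -0.121], [0.54, -0.171], [0.501, -0.199]]
regulator 0.73 [304. 198.] 735 [ 0.5346 -0.301   0.025 ] corners [[0.491, -0.329], [0.477, -0.288], [0.581, -0.268], [0.592, -0.307]]
top [ 0.4918 -0.0731  1.2398] [-2.2094  2.1617 -0.0589]
cover 0.65 [249. 260.] 3961 [ 0.4491 -0.0131  0.081 ] corners [[0.509, 0.081], [0.545, -0.073], [0.398, -0.108], [0.361, 0.046]]
cover_grip 0.74 [248. 260.] 3951 [ 0.4521 -0.0144  0.106 ] corners [[0.508, 0.079], [0.545, -0.073], [0.4, -0.108], [0.364, 0.044]]
cover_grip 0.17 [235. 312.] 330 [ 0.4858 -0.14    0.106 ] corners [[0.496, -0.113], [0.518, -0.154], [0.476, -0.176], [0.455, -0.135]]
supply_box 0.76 [246. 284.] 8350 [ 0.4581 -0.0738  0.076 ] corners [[0.514, 0.104], [0.589, -0.21], [0.421, -0.249], [0.347, 0.063]]
supply_box 0.5 [294. 276.] 704 [ 0.3399 -0.0564  0.076 ] corners [[0.336, 0.027], [0.407, -0.185], [0.363, -0.2], [0.292, 0.013]]
cap 0.65 [234. 314.] 309 [ 0.4891 -0.1459  0.064 ] corners [[0.508, -0.124], [0.509, -0.171], [0.463, -0.171], [0.462, -0.124]]
regulator 0.57 [221. 373.] 471 [ 0.5244 -0.3002  0.025 ] corners [[0.576, -0.259], [0.588, -0.3], [0.495, -0.327], [0.483, -0.287]]
regulator 0.32 [245. 280.] 8632 [ 0.4594 -0.0623  0.025 ] corners [[0.517, 0.112], [0.595, -0.218], [0.417, -0.259], [0.34, 0.069]]
spoon 0.8 [294. 288.] 693 [ 0.3345 -0.0853  0.01  ] corners [[0.332, 0.03], [0.373, -0.205], [0.324, -0.214], [0.283, 0.021]]
```

View pics/top1.png

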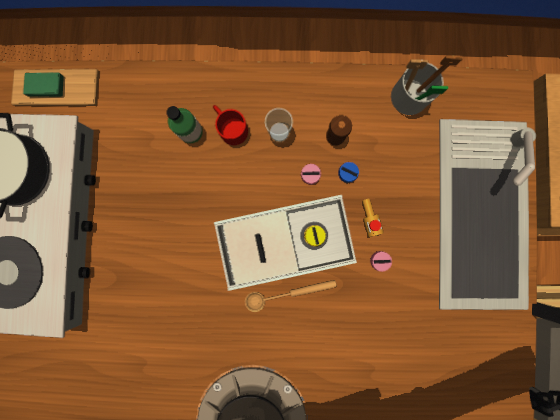

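```bash
cat > fin.py <<'E'
from h import *
from scipy.optimize import minimize
def finfit(x0,cams=("scene","top")):
    D=[]
    for c in cams:
        s=snap(c);r=eyes.cut_out(c,"cover")[0]["region"].astype(np.uint8)
        h=np.zeros_like(r);p=np.argwhere(r)[:,::-1].astype(np.int32);cv2.fillConvexPoly(h,cv2.convexHull(p),1)
        h=cv2.erode(h,np.ones((7,7)))
        m=((s["frame"].max(2)<75)&(h>0)).astype(np.uint8)
        n,l,S,_=cv2.connectedComponentsWithStats(m);m=(l==1+S[1:,4].argmax());D.append((s,m))
    def one(v,s,m):
        x,y,a=v;P=[]
        for i in(-.035,.035):
            for j in(-.006,.006):
                for z in(.081,.111):P.append(proj(s,[x+i*np.cos(a)-j*np.sin(a),y+i*np.sin(a)+j*np.cos(a),z])[::-1])
        k=16;w=np.zeros(m.shape+(1,),np.uint8)[:,:,0].copy();q=cv2.convexHull(np.array(P,np.float32))
        B=8;r0,c0=np.argwhere(m).min(0)-12;r1,c1=np.argwhere(m).max(0)+12
        im=np.zeros(((r1-r0)*B,(c1-c0)*B),np.uint8)
        cv2.fillConvexPoly(im,np.round((q-[c0-.5,r0-.5])*B).astype(np.int32),1)
        f=cv2.resize(im.astype(np.float32),(c1-c0,r1-r0),interpolation=cv2.INTER_AREA)
        return np.abs(f-m[r0:r1,c0:c1]).sum()/m.sum()
    out=[]
    for sub in [D]+[[d] for d in D]:
        o=minimize(lambda v:sum(one(v,*d) for d in sub),x0,method="Nelder-Mead",options=dict(initial_simplex=np.array(x0)+np.array([[0,0,0],[.01,0,0],[0,.01,0],[0,0,.1]])))
        out.append((o.x.round(4),round(o.fun,3),[int(d[1].sum()) for d in sub]))
    return out
E
python3 - <<'E'
from fin import *
for o in finfit([.452,-.014,.233]):print(o)
s=snap("top");m=np.zeros((420,560),np.uint8)
for n in("supply_box","cover"):m|=eyes.cut_out("top",n)[0]["region"].astype(np.uint8)
R=cv2.minAreaRect(np.argwhere(m)[:,::-1].astype(np.float32))
q=np.array([atz(s,p[::-1],.076) for p in cv2.boxPoints(R)]);print(q.round(4),q.mean(0),np.linalg.norm(np.diff(q,axis=0),axis=1))
print(ctrl.state()["t"])
E
```

```text
(array([ 0.4546, -0.0151,  0.2084]), np.float64(0.654), [264, 142])
(array([ 0.4563, -0.0162,  0.1394]), np.float64(0.405), [264])
(array([ 0.4549, -0.015 ,  0.2391]), np.float64(0.207), [142])
[[ 0.5156  0.1056  0.076 ]
 [ 0.5911 -0.2121  0.076 ]
 [ 0.4194 -0.2517  0.076 ]
 [ 0.3447  0.0638  0.076 ]] [ 0.46772194 -0.07359606  0.076     ] [0.32651673 0.17612326 0.32418296]
1.15
```

Fin is at about (0.455, -0.015) with box yaw 0.233; the cover is at about 0.017. These agree with the box geometry. Moving over the fin.

```bash
python3 -m handwheel '[{"slide":[0.028,0.025,0],"turn":[0,0,-0.027]},{"slide":[0.028,0.025,0],"turn":[0,0,0]},{"slide":[0.028,0.025,0],"turn":[0,0,0]},{"slide":[0.028,0.025,0],"turn":[0,0,0]},{"slide":[0.028,0.025,0],"turn":[0,0,0]},{"slide":[0.028,0.025,0],"turn":[0,0,0]},{"slide":[0.028,0.025,0],"turn":[0,0,0]},{"slide":[0.028,0.025,0],"turn":[0,0,0]},{"slide":[0.028,0.025,0],"turn":[0,0,0]},{"slide":[0.028,0.025,0],"turn":[0,0,0]},{"slide":[0,0.038,0],"turn":[0,0,0]},{"slide":[0,0.038,0],"turn":[0,0,0]},{"slide":[0,0.038,0],"turn":[0,0,0]},{"slide":[0,0.038,0],"turn":[0,0,0]},{"slide":[0,0.038,0],"turn":[0,0,0]},{"slide":[0,0.038,0],"turn":[0,0,0]},{"slide":[0,0.038,0],"turn":[0,0,0]},{"slide":[0,0.038,0],"turn":[0,0,0]},{"slide":[0,0.038,0],"turn":[0,0,0]},{"slide":[0,0,0],"turn":[0,0,0]}]' 0
python3 -c "
from h import *
s=ctrl.state();print(s['joint_positions'].round(3),s['tcp_pos'],cv2.Rodrigues(s['orientation'])[0].round(3))"
```

```text
t: 3.15
tcp_pos: [0.4541, -0.0556, 0.2317]
orientation: [-3.118, -0.375, -0.002]
force: [-0.4, -1.2, 0.5]
grip_width: 0.0856
grasp_force: 0.0
[ 0.28   0.083 -0.312  2.057  0.029  1.005 -1.379] [ 0.45414988 -0.05562141  0.23173966] [[ 0.971  0.237  0.001]
 [ 0.237 -0.971  0.001]
 [ 0.001 -0.001 -1.   ]]
```

```bash
python3 -m handwheel '[{"slide":[0.0,0.02,-0.01],"turn":[0,0,-0.005]},{"slide":[0.001,0.0205,-0.03],"turn":[0,0,0]},{"slide":[0,0,-0.035],"turn":[0,0,0]},{"slide":[0,0,-0.03],"turn":[0,0,0]},{"slide":[0,0,-0.02],"turn":[0,0,0]},{"slide":[0,0,-0.012],"turn":[0,0,0]},{"slide":[0,0,-0.007],"turn":[0,0,0]},{"slide":[0,0,0],"turn":[0,0,0]}]' 0
python3 -c "
from h import *
s=snap('scene');cv2.imwrite('pics/a.png',cv2.resize(s['frame'][80:300,130:400,::-1],None,fx=2.5,fy=2.5))"
```

```text
t: 3.95
tcp_pos: [0.455, -0.0198, 0.0871]
orientation: [-3.121, -0.358, 0.001]
force: [-0.2, 0.2, 1.3]
grip_width: 0.0851
grasp_force: 0.0
```

View pics/a.png

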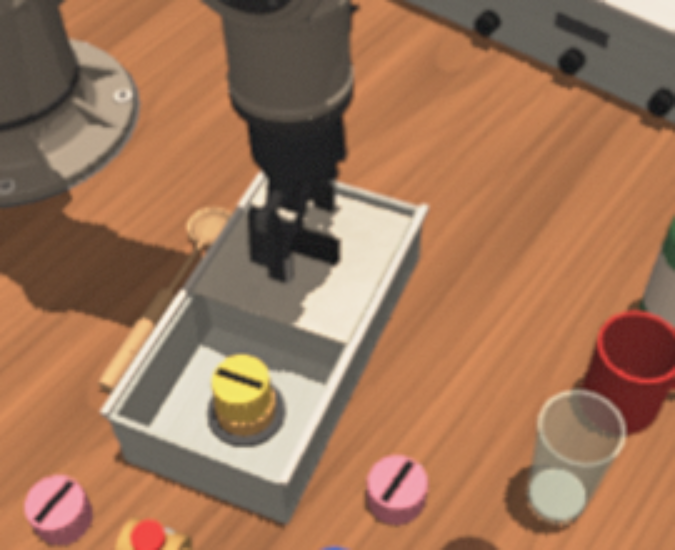

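The fingers straddle the fin (crop about row 250, column 285). Closing now.

```bash
python3 -m handwheel '[{"slide":[0.001,0.004,0],"turn":[0,0,-0.002]},{"slide":[0,0,0],"turn":[0,0,0]},{"slide":[0,0,0],"turn":[0,0,0]},{"slide":[0,0,0],"turn":[0,0,0]},{"slide":[0,0,0],"turn":[0,0,0]},{"slide":[0,0,0],"turn":[0,0,0]},{"slide":[0,0,0],"turn":[0,0,0]},{"slide":[0,0,0],"turn":[0,0,0]}]' 1 50
```

```text
t: 4.8
tcp_pos: [0.4561, -0.0157, 0.0876]
orientation: [3.121, 0.356, 0.0]
force: [-1.4, 0.4, 7.4]
grip_width: 0.0108
grasp_force: 48.8
```

```bash
python3 -m handwheel '[{"slide":[0.0023,-0.0097,0],"turn":[0,0,0]},{"slide":[0.0023,-0.0097,0],"turn":[0,0,0]},{"slide":[0.0023,-0.0097,0],"turn":[0,0,0]},{"slide":[0.0023,-0.0097,0],"turn":[0,0,0]},{"slide":[0.0023,-0.0097,0],"turn":[0,0,0]},{"slide":[0.0023,-0.0097,0],"turn":[0,0,0]},{"slide":[0.0023,-0.0097,0],"turn":[0,0,0]},{"slide":[0.0023,-0.0097,0],"turn":[0,0,0]},{"slide":[0.0023,-0.0097,0],"turn":[0,0,0]},{"slide":[0.0023,-0.0097,0],"turn":[0,0,0]},{"slide":[0.0023,-0.0097,0],"turn":[0,0,0]},{"slide":[0.0023,-0.0097,0],"turn":[0,0,0]},{"slide":[0.0016,-0.0068,0],"turn":[0,0,0]},{"slide":[0,0,0],"turn":[0,0,0]},{"slide":[0,0,0],"turn":[0,0,0]}]'
python3 -m handwheel '[{"slide":[0.0007,-0.0029,0],"turn":[0,0,0]},{"slide":[0.0007,-0.0029,0],"turn":[0,0,0]},{"slide":[0,0,0],"turn":[0,0,0]}]'
```

```text
t: 6.3
tcp_pos: [0.4856, -0.1392, 0.0876]
orientation: [3.121, 0.355, 0.001]
force: [0.5, -1.6, 5.1]
grip_width: 0.011
grasp_force: 49.2
t: 6.6
tcp_pos: [0.4869, -0.1446, 0.0876]
orientation: [3.121, 0.356, 0.001]
force: [-0.2, -1.1, 6.4]
grip_width: 0.0111
grasp_force: 49.3
```

```bash
for i in 1; do python3 -m handwheel '[{"slide":[0.0009,-0.0039,0],"turn":[0,0,0]},{"slide":[0,0,0],"turn":[0,0,0]}]'; done
python3 -m handwheel '[{"slide":[0.0009,-0.0039,0],"turn":[0,0,0]},{"slide":[0,0,0],"turn":[0,0,0]}]'
```

```text
t: 6.8
tcp_pos: [0.4872, -0.146, 0.0875]
orientation: [-3.119, -0.358, 0.001]
force: [-7.1, 15.1, 15.9]
grip_width: 0.0108
grasp_force: 51.1
t: 7.0
tcp_pos: [0.4872, -0.1462, 0.0875]
orientation: [-3.114, -0.362, 0.005]
force: [-15.4, 38.6, 30.5]
grip_width: 0.0114
grasp_force: 53.1
```

Stop reached: the force rose and motion ended at 0.134 m of travel. I'll relax the push, release, lift, and move back clear of the view.

```bash
python3 -m handwheel '[{"slide":[-0.0014,0.006,0],"turn":[0,0,0]},{"slide":[0,0,0],"turn":[0,0,0]}]'
python3 -m handwheel '[{"slide":[0,0,0],"turn":[0,0,0]},{"slide":[0,0,0],"turn":[0,0,0]},{"slide":[0,0,0],"turn":[0,0,0]},{"slide":[0,0,0],"turn":[0,0,0]},{"slide":[0,0,0],"turn":[0,0,0]},{"slide":[0,0,0.03],"turn":[0,0,0]},{"slide":[0,0,0.04],"turn":[0,0,0]},{"slide":[0,-0.04,0.04],"turn":[0,0,0]},{"slide":[0,-0.04,0.02],"turn":[0,0,0]},{"slide":[0,-0.04,0],"turn":[0,0,0]},{"slide":[0,0,0],"turn":[0,0,0]}]' 0
python3 - <<'E'
from h import *
s=snap("top","top2.png")
for c in("top","scene"):
    s=snap(c,c+"2.png")
    for n,z in(("cap",.064),("cover",.081)):
        for r in eyes.cut_out(c,n)[:3]:
            print(c,n,r["confidence"],r["point"],r["region"].sum(),atz(s,r["point"],z))
    f=cv2.cvtColor(s["frame"],cv2.COLOR_RGB2HSV)
    print(proj(s,[.4499,.0013,.064]))
E
```

```text
t: 7.2
tcp_pos: [0.487, -0.1451, 0.0876]
orientation: [-3.121, -0.358, -0.0]
force: [-0.7, 2.3, 6.8]
grip_width: 0.0111
grasp_force: 50.4
t: 8.3
tcp_pos: [0.4862, -0.2674, 0.2133]
orientation: [3.12, 0.345, 0.001]
force: [0.5, 0.2, -0.8]
grip_width: 0.0858
grasp_force: 0.0
top cap 0.55 [245.2, 254.5] 349 [4.58258478e-01 3.43508723e-04 6.40000000e-02]
top cover 0.95 [233.4, 312.7] 3982 [ 0.49057929 -0.14190078  0.081     ]
top cover 0.69 [243.1, 287.1] 8590 [ 0.4656417  -0.08001544  0.081     ]
[np.float64(248.57889637866592), np.float64(254.03047139435168)]
scene cap 0.68 [183.6, 255.1] 418 [ 0.45573215 -0.00678465  0.064     ]
scene cover 0.57 [229.2, 225.3] 4499 [ 0.49091494 -0.15366836  0.081     ]
[np.float64(180.38018966466234), np.float64(255.2503825676211)]
```

View pics/top2.png

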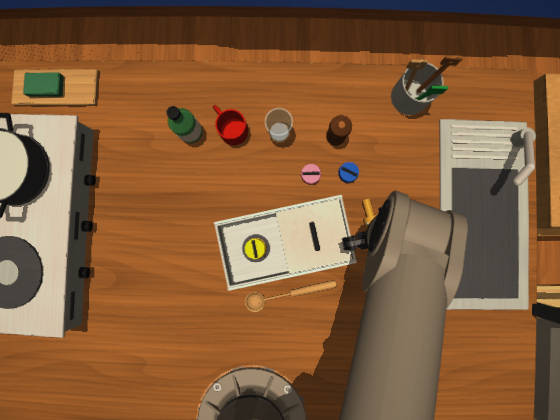

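View pics/scene2.png

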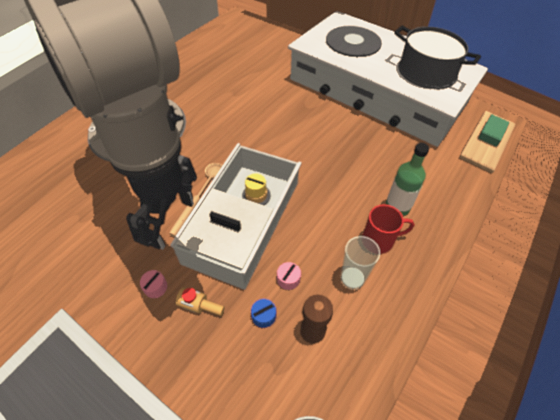

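The cover is now over the spare's compartment in both views, and the target cap is exposed at top (248, 255), scene (185, 255). I'll fit a cylinder to its yellow mask.

```bash
cat > cap.py <<'E'
from h import *
from scipy.optimize import minimize
def capfit(x0,z0,cams=("scene","top")):
    D=[]
    for c in cams:
        s=snap(c);h=cv2.cvtColor(s["frame"],cv2.COLOR_RGB2HSV)
        r,k=map(int,proj(s,[x0[0],x0[1],z0+.03]));B=(slice(r-22,r+23),slice(k-22,k+23))
        m=np.zeros(h.shape[:2],np.uint8);m[B]=((h[...,0]>22)&(h[...,0]<36)&(h[...,1]>170)&(h[...,2]>60))[B]
        m=cv2.morphologyEx(m,cv2.MORPH_CLOSE,np.ones((5,5),np.uint8));D.append((s,m,r-30,k-30))
    t=np.linspace(0,2*np.pi,48)
    def one(v,s,m,r0,c0):
        q=cv2.convexHull(np.array([proj(s,[v[0]+.025*np.cos(a),v[1]+.025*np.sin(a),z])[::-1] for z in(z0,z0+.034) for a in t],np.float32))
        im=np.zeros((480,480),np.uint8);cv2.fillConvexPoly(im,np.round((q-[c0-.5,r0-.5])*8).astype(np.int32),1)
        f=cv2.resize(im.astype(np.float32),(60,60),interpolation=cv2.INTER_AREA)
        return np.abs(f-m[r0:r0+60,c0:c0+60]).sum()/m.sum()
    for sub in [D]+[[d] for d in D]:
        o=minimize(lambda v:sum(one(v,*d) for d in sub),x0,method="Nelder-Mead",options=dict(initial_simplex=np.array(x0)+np.array([[0,0],[.008,0],[0,.008]])))
        print(o.x.round(4),round(o.fun,3),[int(d[1].sum()) for d in sub])
E
python3 - <<'E'
from cap import *
capfit([.4535,0.0],.03)
from fin import finfit
print(finfit([.489,-.1455,.233],("top",))[0])
print(ctrl.state()["t"])
E
```

```text
[0.4535 0.    ] inf [0, 339]
[0.4535 0.    ] inf [0]
[4.504e-01 4.000e-04] 0.053 [339]
(array([ 0.4844, -0.1448,  0.2346]), np.float64(0.249), [138])
8.85cap.py:15: RuntimeWarning: divide by zero encountered in divide
  return np.abs(f-m[r0:r0+60,c0:c0+60]).sum()/m.sum()
  np.max(np.abs(fsim[0] - fsim[1:])) <= fatol):
```

```bash
python3 -m handwheel '[{"slide":[-0.0035,0.0268,0],"turn":[0,0,0.135]},{"slide":[-0.0035,0.0268,0],"turn":[0,0,0.135]},{"slide":[-0.0035,0.0268,0],"turn":[0,0,0.135]},{"slide":[-0.0035,0.0268,0],"turn":[0,0,0.135]},{"slide":[-0.0035,0.0268,0],"turn":[0,0,0.135]},{"slide":[-0.0035,0.0268,0],"turn":[0,0,0.135]},{"slide":[-0.0035,0.0268,0],"turn":[0,0,0.135]},{"slide":[-0.0035,0.0268,0],"turn":[0,0,0.135]},{"slide":[-0.0035,0.0268,0],"turn":[0,0,0.135]},{"slide":[-0.0035,0.0268,0],"turn":[0,0,0.135]},{"slide":[0,0,-0.02],"turn":[0,0,0]},{"slide":[0,0,-0.02],"turn":[0,0,0]},{"slide":[0,0,0],"turn":[0,0,0]}]' 0
python3 -c "
from h import *
s=ctrl.state();print(s['joint_positions'].round(3),s['tcp_pos'],cv2.Rodrigues(s['orientation'])[0].round(3))"
```

```text
t: 10.15
tcp_pos: [0.4507, 0.0063, 0.1709]
orientation: [-2.212, -2.227, 0.003]
force: [0.4, -0.6, 0.6]
grip_width: 0.0852
grasp_force: 0.0
[ 0.371  0.175 -0.573  2.122  0.122  0.879 -0.267] [0.45067749 0.006318   0.1709414 ] [[-0.007  1.    -0.003]
 [ 1.     0.007  0.   ]
 [ 0.    -0.003 -1.   ]]
```

```bash
python3 -m handwheel '[{"slide":[0.0,-0.0055,-0.01],"turn":[0,0,0]},{"slide":[0,0,-0.03],"turn":[0,0,0]},{"slide":[0,0,-0.03],"turn":[0,0,0]},{"slide":[0,0,-0.025],"turn":[0,0,0]},{"slide":[0,0,-0.02],"turn":[0,0,0]},{"slide":[0,0,-0.015],"turn":[0,0,0]},{"slide":[0,0,-0.01],"turn":[0,0,0]},{"slide":[0,0,0],"turn":[0,0,0]},{"slide":[0,0,0],"turn":[0,0,0]}]' 0
python3 -c "
from h import *
s=ctrl.state();print(s['joint_positions'].round(3),s['tcp_pos'],s['wrist_torque'])
s=snap('scene');cv2.imwrite('pics/b.png',cv2.resize(s['frame'][120:280,170:340,::-1],None,fx=3.5,fy=3.5))"
```

```text
t: 11.05
tcp_pos: [0.4524, 0.0006, 0.0332]
orientation: [2.215, 2.228, 0.001]
force: [0.3, 0.0, -0.1]
grip_width: 0.0851
grasp_force: 0.0
[ 0.269  0.409 -0.479  2.224  0.343  0.577 -0.461] [0.45244896 0.0005826  0.0331658 ] [-0.03370512 -0.00050886 -0.00644302]
```

View pics/b.png

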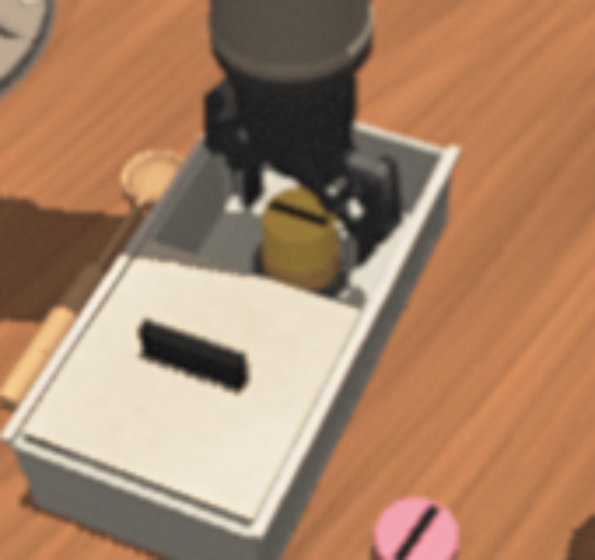

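The fingers straddle the cap: tips at crop (205, 250) and (255, 365), cap between them at (235, 300). Closing.

```bash
python3 -m handwheel '[{"slide":[-0.001,0,-0.002],"turn":[0,0,0]},{"slide":[0,0,0],"turn":[0,0,0]},{"slide":[0,0,0],"turn":[0,0,0]},{"slide":[0,0,0],"turn":[0,0,0]},{"slide":[0,0,0],"turn":[0,0,0]},{"slide":[0,0,0],"turn":[0,0,0]},{"slide":[0,0,0],"turn":[0,0,0]}]' 1 60
python3 -c "
from h import *
s=ctrl.state();print(s['wrist_torque'].round(2),s['orientation'])"
```

```text
t: 11.8
tcp_pos: [0.4506, 0.0006, 0.0313]
orientation: [2.215, 2.228, -0.001]
force: [-8.3, -0.2, 20.1]
grip_width: 0.0489
grasp_force: 58.7
[-0.03  1.89  0.15] [ 2.21451723e+00  2.22808233e+00 -1.47466386e-03]
```

```bash
python3 -m handwheel '[{"slide":[-0.001,0,0.0015],"turn":[0,0,0]},{"slide":[0,0,0],"turn":[0,0,0.05]},{"slide":[0,0,0],"turn":[0,0,0.05]},{"slide":[0,0,0],"turn":[0,0,0.05]},{"slide":[0,0,0],"turn":[0,0,0]}]'
cat > t.py <<'E'
from h import *
s=ctrl.state();R=cv2.Rodrigues(s['orientation'])[0];print("torque",s['wrist_torque'].round(2),"toolx yaw",round(np.arctan2(R[1,0],R[0,0]),3),"q7",s['joint_positions'][6].round(3))
E
python3 t.py
python3 -m handwheel '[{"slide":[0,0,0],"turn":[0,0,0.05]},{"slide":[0,0,0],"turn":[0,0,0.05]},{"slide":[0,0,0],"turn":[0,0,0]}]'; python3 t.py
```

```text
t: 12.3
tcp_pos: [0.4501, 0.0006, 0.0323]
orientation: [2.041, 2.388, 0.0]
force: [-0.3, 1.5, -0.6]
grip_width: 0.0492
grasp_force: 62.0
torque [-0.02  0.05 -0.02] toolx yaw 1.727 q7 -0.336
t: 12.6
tcp_pos: [0.45, 0.0006, 0.0322]
orientation: [-1.92, -2.486, -0.0]
force: [-0.6, -0.4, 0.1]
grip_width: 0.0489
grasp_force: 62.0
torque [-0.06  0.03 -0.03] toolx yaw 1.826 q7 -0.253
```

```bash
python3 -m handwheel '[{"slide":[0,0,0],"turn":[0,0,0.05]},{"slide":[0,0,0],"turn":[0,0,0.05]},{"slide":[0,0,0],"turn":[0,0,0.05]},{"slide":[0,0,0],"turn":[0,0,0]}]'; python3 t.py
python3 -c "
from h import *
s=snap('scene');cv2.imwrite('pics/c.png',cv2.resize(s['frame'][150:230,210:310,::-1],None,fx=6,fy=6))"
```

```text
t: 13.0
tcp_pos: [0.4498, 0.0007, 0.0321]
orientation: [-1.73, -2.622, 0.0]
force: [-1.6, 0.1, -0.6]
grip_width: 0.0488
grasp_force: 62.0
torque [-0.03  0.24 -0.01] toolx yaw 1.975 q7 -0.128
```

View pics/c.png

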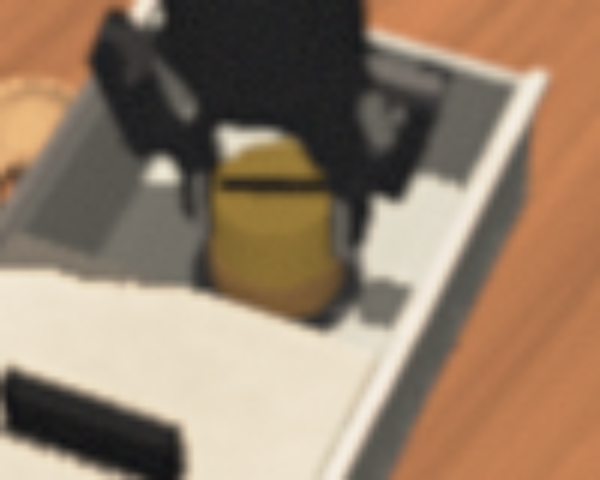

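The stripe in the crop at (185, 275) has turned with the gripper by about 0.4 rad, with no resistance. It loosens anticlockwise, so I continue to about 1.3 rad.

```bash
python3 -m handwheel '[{"slide":[0,0,0],"turn":[0,0,0.1]},{"slide":[0,0,0],"turn":[0,0,0.1]},{"slide":[0,0,0],"turn":[0,0,0.1]},{"slide":[0,0,0],"turn":[0,0,0.1]},{"slide":[0,0,0],"turn":[0,0,0.1]},{"slide":[0,0,0],"turn":[0,0,0.1]},{"slide":[0,0,0],"turn":[0,0,0.1]},{"slide":[0,0,0],"turn":[0,0,0.1]},{"slide":[0,0,0],"turn":[0,0,0.1]},{"slide":[0,0,0],"turn":[0,0,0]}]'; python3 t.py
python3 -m handwheel '[{"slide":[0,0,0.002],"turn":[0,0,0]},{"slide":[0,0,0.003],"turn":[0,0,0]},{"slide":[0,0,0],"turn":[0,0,0]}]'; python3 t.py
```

```text
t: 14.05
tcp_pos: [0.4491, 0.0003, 0.0318]
orientation: [-0.416, -3.112, 0.001]
force: [-5.2, -3.2, -1.4]
grip_width: 0.0489
grasp_force: 62.1
torque [-0.53  0.93 -0.01] toolx yaw 2.876 q7 0.632
t: 14.35
tcp_pos: [0.4492, 0.0003, 0.0372]
orientation: [-0.421, -3.112, 0.002]
force: [-7.1, -1.8, 0.4]
grip_width: 0.049
grasp_force: 63.1
torque [-0.54  1.49 -0.04] toolx yaw 2.873 q7 0.641
```

```bash
python3 -m handwheel '[{"slide":[-0.0008,-0.0003,0.004],"turn":[0,0,0]},{"slide":[0,0,0.006],"turn":[0,0,0]},{"slide":[0,0,0.008],"turn":[0,0,0]},{"slide":[0,0,0.01],"turn":[0,0,0]},{"slide":[0,0,0.015],"turn":[0,0,0]},{"slide":[0,0,0.02],"turn":[0,0,0]},{"slide":[0,0,0.02],"turn":[0,0,0]},{"slide":[0,0,0.02],"turn":[0,0,0]},{"slide":[0,0,0.02],"turn":[0,0,0]},{"slide":[0,0,0.015],"turn":[0,0,0]},{"slide":[0,0,0.005],"turn":[0,0,0]},{"slide":[0,0,0],"turn":[0,0,0]},{"slide":[0,0,0],"turn":[0,0,0]},{"slide":[0,0,0],"turn":[0,0,0]},{"slide":[0,0,0],"turn":[0,0,0]}]'; python3 t.py
python3 -c "
from h import *
s=snap('scene','d.png');print(np.abs(ctrl.state()['dq']).max())
from fin import finfit
for o in finfit([.486,-.1455,.233]):print(o)"
```

```text
t: 15.85
tcp_pos: [0.4489, 0.0005, 0.1796]
orientation: [-0.414, -3.113, -0.0]
force: [0.1, 0.7, 0.1]
grip_width: 0.0489
grasp_force: 63.1
torque [0.05 0.01 0.02] toolx yaw 2.877 q7 0.935
0.0027560471123744476
(array([ 0.4848, -0.1453,  0.2154]), np.float64(0.681), [289, 137])
(array([ 0.4852, -0.1458,  0.1149]), np.float64(0.377), [289])
(array([ 0.4845, -0.1449,  0.2606]), np.float64(0.256), [137])
```

View pics/d.png

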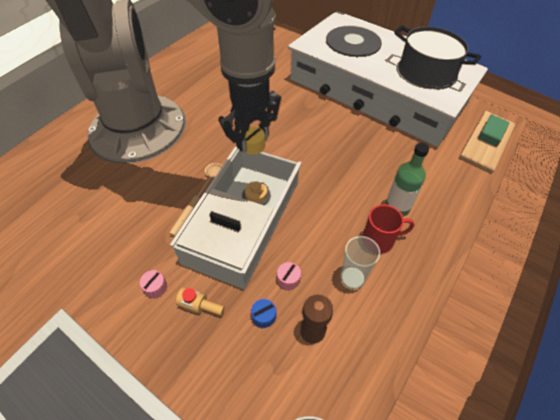

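The cap is held mouth down at (140, 253), about 14.8 cm up. The brass port at (190, 258) is bare and the cover is at its end stop. Everything else is untouched, so I'm handing in.

```bash
python3 -c "
from cell import ctrl;print(ctrl.sign_off())"
```

```text
the job is handed in; nothing more can be done
None
```

The job is handed in: the cover is fully open against its end stop, and the yellow cap came loose anticlockwise (about 1.3 rad) and is held still, mouth down, about 15 cm above its port; the spare cap and everything else were left alone.

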